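Put the ink set away under the dust hood

ROBOT

A 6-joint arm with a two-finger parallel gripper is mounted at the origin on the work surface; the furniture and walls round the work are solid. World frame = base frame: x ahead of the robot, y to its left, z up, the work surface at z = 0. Lengths are in mm, angles in rad, forces in N, time in s.
With the tool pointing down it reaches from about 275 to 825 mm from the base axis. Payload 5.2 kg.
Tool frame: the origin (TCP) lies at the very end of the fingers, on their centre line; the grasp point (between the pads) lies 19 mm behind it; z points along the fingers, y is the line along which they close (so a half turn about z gives the same grasp; the last joint's range is limited). The gripper opens to 93 mm and grips with 3 to 60 N. Pads are 15 mm wide; open, the fingers measure 128 mm over their backs; the gripper's body (75 mm by 188 mm) begins 65 mm behind the grasp point.
Start: joints at [1.008, 0.259, 1.535, -0, 1.348, -0.203], TCP at [193.626, 514.795, 218.653] pointing down, gripper open.
Joint ranges: [-3.14, 3.14], [-0.91, 2.08], [0.19, 2.58], [-1.22, 4.36], [0.22, 2.71], [-3.12, 3.12]. Speed limits (rad/s): [2.57, 2.57, 3.14, 3.14, 3.14, 3.14].

INTERFACE

Orientations are given as [roll, pitch, yaw] about the fixed x, y, z axes, in that order (R = Rz(yaw) Ry(pitch) Rx(roll)).
In Python, from bench import robot gives the robot as it stands. The module is installed in compiled form; this text tells all that it offers. Calls block until the motion is done:
- robot.move_ptp(position, orientation): joint-space move of the TCP to a pose.
- robot.move_linear(position, ori=None, speed=150, f_stop=None): straight line of the TCP; ori=None keeps the orientation; speed is the mean speed in mm/s. With f_stop (N) it stops when the force on the tool has changed by that much, and returns True; else False.
- robot.move_j(angles): joint-space move.
- robot.move_gripper(opening): opening from 0.0 (shut) to 1.0 (fully open); the grip force is fixed at half the most; returns when the fingers have stopped.
- robot.sleep(seconds).
- robot.inverse_kinematics(position, orientation): joint angles nearest the present ones, or None.
- robot.get_image(name): name is "scene" or "top" or "wrist"; returns a dict with "img" (420x560x3 uint8, blue, green, red), "fovy" (degrees; the focal length in pixels is half the picture's height over the tangent of half this angle, whatever the lens; pixels are square), "cx", "cy" (the principal point, pixels), "k1" (the pictures are not rectified: a ray, as slopes to the right and down, at radius r is drawn at 1 + k1 r^2 times it, then the intrinsics apply), "eye" and "orientation" of the camera in the world. Camera axes: x right, y down, z forward; pixel columns grow to the right and rows downward; lengths in mm; the calibration is good to about 2 mm. A picture is of the moment at which its call begins. There is no depth.
A pose or a line that the arm cannot do raises robot.MotionError and nothing moves.
- robot.hand_in(): hands the job in; it is judged then, once.
Readings, each from a call of its own:
- robot.current_t(): time.
- robot.current_qpos(): joint angles.
- robot.current_joint_vel(): joint speeds.
- robot.current_joint_efforts(): joint torques, N m.
- robot.current_tcp_pos(): TCP position.
- robot.current_eef_rot(): TCP orientation.
- robot.current_contact_force(): force on the tool from outside, world axes, zero at the start.
- robot.current_ft_torque(): the same for the moment, N m.
- robot.current_gripper_width(): opening from 0.0 (shut) to 1.0 (fully open).
- robot.current_finger_force(): force on a finger pad.
Only numpy, scipy, OpenCV 4.12 (cv2) and the standard library are available. Lean on these libraries where they do the work, as an engineer would, in place of code of your own. Each camera call takes 0.05 s, during which the arm holds its last target. There are 200 camera calls.

TASK

Put the ink set away: press the hood's lever down by standing the steel weight on its red paddle so that the clear hood stays up, then pair the ink bottles and dabbers by colour, standing each upright in the tray bay whose floor liner has its colour. When all are in, take the weight off the lever so that the hood closes, and stand the weight back on its cork mat; leave the other things on the table alone.

Things in the scene. Friction and masses are not known exactly. Their poses are not given: they have to be found in the camera images.
- bay_purple (a point): middle of the upper face of the purple floor liner in one of three equal bays side by side in a fixed grey tray on top of a blue drawer cabinet (165 mm high), under a hinged clear hood. Axes are the tray's: x away from the robot to the hood's hinge, y to the left, z up. Each bay is 124 mm deep (x) and 76 mm wide (y); bays are 80 mm apart
- bay_yellow (a point): the same for the bay with the yellow liner; which bay has which colour differs from start to start. The liner's upper face is 173 mm above the table; the tray's walls and the 4 mm thick dividers between the bays rise 20 mm above it
- bay_green (a point): the same for the bay with the green liner
- cover (a joint): angle of the clear hood (open below, 258 mm wide, its top 118 mm above the cabinet when shut) about its hinge, 72 mm beyond the bay centres and 34 mm above the cabinet: 0 shut over the tray, 1.62 rad raised, standing upright behind the tray. It is geared to the lever (5.4 times the lever's angle) and does not stay up by itself
- lever (a joint): angle of the hood's lift lever, hinged on the line of the hood's hinge at the tray's left side: 0 at rest (paddle raised), 0.30 rad fully pressed (hood fully raised). A spring returns it: about 2 to 4 N on the paddle holds it down; let go, it rises and the hood shuts within about a second
- paddle (a point): middle of the upper face of the red square paddle (76 x 76 mm with a 4 mm high rim, 68 mm inside) at the near end of the lever, left of the tray and clear of the cabinet, 150 mm from the axle. At rest it is tilted up 0.30 rad, this point 244 mm above the table; fully pressed it is level, 199 mm above the table and 7 mm nearer to the robot (tray's -x)
- weight_mid (a point): centre of a loose dark steel bench weight, about 0.75 kg: a foot 50 mm across and 30 mm high with a round grip 30 mm across above it, 62 mm high in all (this point is half-way up). Left alone on the paddle it keeps the lever fully down.
- mat_top (a point): centre of the upper face of the round cork mat (90 mm across, 4 mm thick, fixed) on which the weight stands at the start
- bottle_purple_mid (a point): centre of the purple ink bottle, all dusky purple: an upright round bottle 40 mm across (purple 38) and 100 mm high, 0.07 kg, straight-sided up to 70 mm, narrower at the cap; this point is half-way up, 50 mm above its foot. May be absent.
- dabber_purple_mid (a point): centre of the purple ink dabber, a knob-shaped hand stamp, all purple but for a wooden neck: a foot 42 mm across and 16 mm high, a neck 20 mm across, and a round grip 28 mm across from 52 to 84 mm (its top); this point is half-way up, 42 mm above its underside; 0.08 kg. It stands on its foot. May be absent.
- bottle_yellow_mid (a point): centre of the yellow ink bottle, white with a bright yellow cap: an upright round bottle 40 mm across (purple 38) and 100 mm high, 0.07 kg, straight-sided up to 70 mm, narrower at the cap; this point is half-way up, 50 mm above its foot. May be absent.
- dabber_yellow_mid (a point): centre of the yellow ink dabber, a knob-shaped hand stamp, all yellow but for a wooden neck: a foot 42 mm across and 16 mm high, a neck 20 mm across, and a round grip 28 mm across from 52 to 84 mm (its top); this point is half-way up, 42 mm above its underside; 0.08 kg. It stands on its foot. May be absent.
- bottle_green_mid (a point): centre of the green ink bottle, white with a green cap and a green band: an upright round bottle 40 mm across (purple 38) and 100 mm high, 0.07 kg, straight-sided up to 70 mm, narrower at the cap; this point is half-way up, 50 mm above its foot. May be absent.
- dabber_green_mid (a point): centre of the green ink dabber, a knob-shaped hand stamp, all green but for a wooden neck: a foot 42 mm across and 16 mm high, a neck 20 mm across, and a round grip 28 mm across from 52 to 84 mm (its top); this point is half-way up, 42 mm above its underside; 0.08 kg. It stands on its foot. May be absent.
- tape_masking: bystander: roll of pale masking tape lying flat, 90 mm across, 18 mm high; origin at its underside
- marker_a: bystander: white marker with a black cap, lying, 135 mm long; origin at its underside. (Not listed: a fixed white carton 200 mm high at the robot's right, nearer to the robot than the bottles and dabbers; where y is below -0.3 m it reaches to about x = 0.34 to 0.38 m. Keep the gripper clear of it)
- cup_orange: bystander: orange cup, 66 mm across, 78 mm high; origin at its underside

How it is judged:
By the outcome, as a careful person would: the job done as asked, in the order asked, and still so for the second after the job is handed in, with the robot touching nothing.
Of bottle_purple, bottle_yellow, bottle_green, dabber_purple, dabber_yellow, dabber_green only 4 to 6 are there at a start; the rules pass over those that are not, and their reading is None.
At some moment in a run one of dabber_purple, dabber_yellow, dabber_green may be knocked a few centimetres aside while the robot is not near it.
It also fails if it takes over 210 s, if anything falls off the work surface, if the arm or the gripper's body presses on something with over 40 N, if the wrist force passes 120 N, or if a joint passes its speed limit or range.

## Working session

There is one attempt and no reset: what is moved stays moved. The work goes in short steps, each a Python script; the robot and the scene stay as the last script left them, time stands still between calls to the robot, and variables do not carry over. Pictures are saved under pics/ and viewed, at most 14 in all, crops included, and the job is handed in when it is done.

```bash
mkdir -p pics
cat > h.py <<'E'
import numpy as np, cv2
from scipy.spatial.transform import Rotation as R
from bench import robot
def cam(name,fn=None):
    d=robot.get_image(name)
    if fn: cv2.imwrite('pics/'+fn+'.png',d['img'])
    return d
def K(d):
    f=d['img'].shape[0]/2/np.tan(np.radians(d['fovy'])/2)
    return f
def Rm(d):
    o=np.array(d['orientation'],float)
    return o if o.shape==(3,3) else R.from_euler('xyz',o).as_matrix()
def ray(d,u,v):
    f=K(d); a=np.array([(u-d['cx'])/f,(v-d['cy'])/f]); s=a.copy()
    for _ in range(30): s=a/(1+d['k1']*(s@s))
    return Rm(d)@np.array([s[0],s[1],1.])
def at_z(d,u,v,z):
    r=ray(d,u,v); e=np.array(d['eye'],float); return e+r*(z-e[2])/r[2]
def proj(d,p):
    c=Rm(d).T@(np.array(p,float)-np.array(d['eye'])); s=c[:2]/c[2]; s=s*(1+d['k1']*(s@s)); return s*K(d)+[d['cx'],d['cy']]
E
python3 - <<'E'
from h import *
for n in('scene','top','wrist'):
    d=cam(n,n+'0'); print(n,{k:(np.round(v,3).tolist() if not isinstance(v,str) else v) for k,v in d.items() if k!='img'})
print(robot.current_t(),robot.current_eef_rot(),robot.current_gripper_width())
E
```

```text
scene {'fovy': 42.669, 'cx': 284.003, 'cy': 216.114, 'k1': 0.005, 'eye': [-576.023, -654.332, 1342.475], 'orientation': [-2.331, -0.007, -1.0]}
top {'fovy': 42.696, 'cx': 272.394, 'cy': 210.208, 'k1': -0.069, 'eye': [145.445, 17.685, 1770.865], 'orientation': [-2.947, 0.011, -1.593]}
wrist {'fovy': 64.414, 'cx': 276.008, 'cy': 209.698, 'k1': -0.046, 'eye': [127.588, 538.816, 384.106], 'orientation': [2.88, 0.001, 1.212]}
0.15 [-3.14022384e+00 -2.99849450e-04  2.78180146e+00] 1.0010128003317198
```

View pics/top0.png

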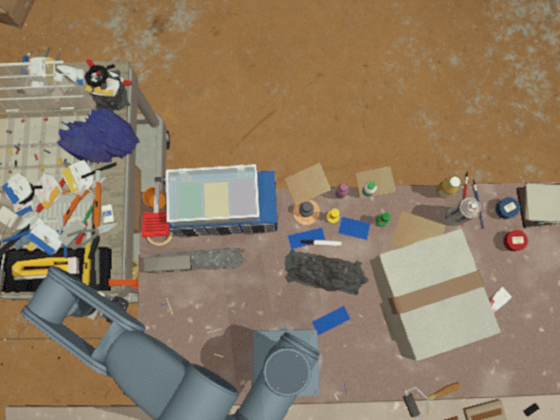

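View pics/scene0.png

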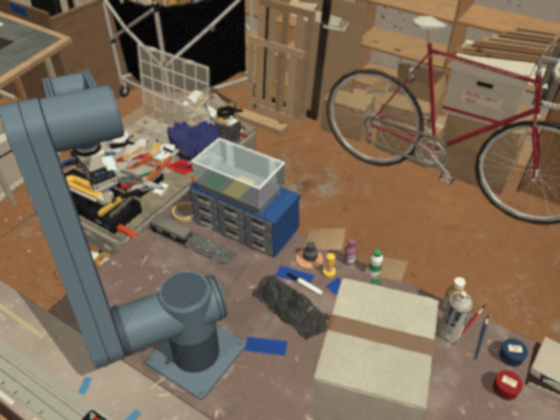

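The top view shows the hood and tray at about (212,195), red paddle at (155,223), weight (306,210), and small objects at (342,189), (370,188), (333,216), (383,219). Something yellowish is at (450,185). I'll enlarge these.

Run:
```python
import cv2,numpy as np
a=cv2.imread('pics/top0.png'); b=cv2.imread('pics/scene0.png')
A=cv2.resize(a[155:255,280:480],(800,400),interpolation=cv2.INTER_CUBIC)
cv2.imwrite('pics/c1.png',A)
B=cv2.resize(b[225:345,270:480],(700,400),interpolation=cv2.INTER_CUBIC)
cv2.imwrite('pics/c2.png',B)
C=cv2.resize(a[150:255,130:290],(800,525),interpolation=cv2.INTER_CUBIC)
cv2.imwrite('pics/c3.png',C)
```

```text
(no output)
```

View pics/c1.png

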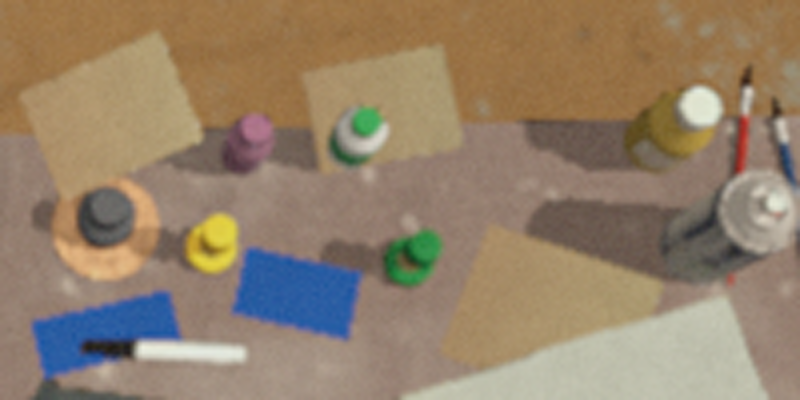

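View pics/c2.png

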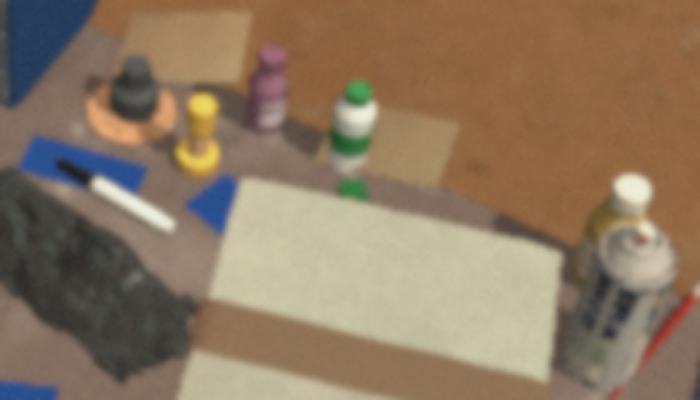

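View pics/c3.png

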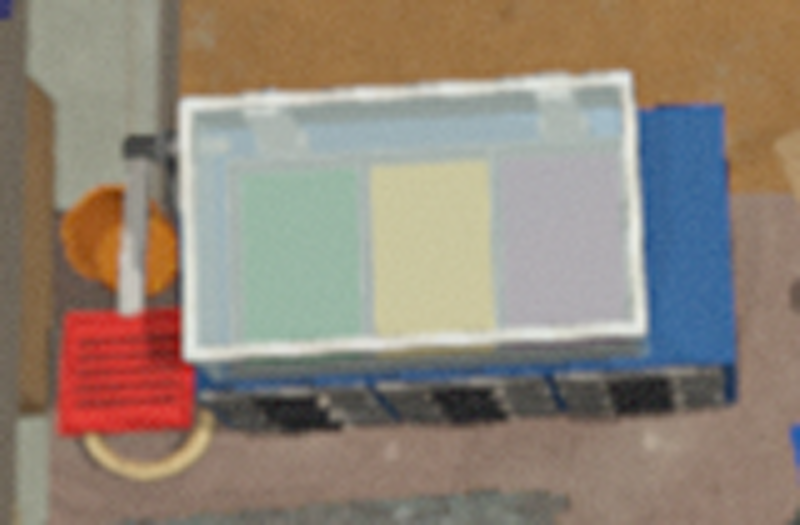

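Present are the purple and green bottles and the yellow and green dabbers. The purple dabber and yellow bottle are absent. Bays from left to right are green, yellow, purple. The cup sits under the lever arm and the tape under the paddle. Next I'll compute rough positions and then refine them with the wrist camera.

Run:
```python
from h import *
d=cam('top'); s=cam('scene')
c1=lambda x,y:((x+.5)/4-.5+280,(y+.5)/4-.5+155)
c2=lambda x,y:((x+.5)*.3-.5+270,(y+.5)*.3-.5+225)
c3=lambda x,y:((x+.5)/5-.5+130,(y+.5)/5-.5+150)
P=lambda n,d,p,z:print(n,np.round(at_z(d,*p,z),1))
P('weight top',d,c1(106,206),66);P('mat',d,c1(106,228),4);P('weight scene',s,c2(138,66),66)
P('pb',d,c1(256,128),100);P('pb s',s,c2(272,53),100)
P('gb',d,c1(369,121),100);P('gb s',s,c2(358,91),100)
P('yd',d,c1(219,228),84);P('yd s',s,c2(203,103),84)
P('gd',d,c1(427,244),84)
for n,p in dict(gl=(238,170),gr=(360,168),yl=(370,167),yr=(489,160),pl=(500,160),pr=(620,155)).items():P(n,d,c3(*p),173)
for n,p in dict(hTL=(182,100),hTR=(632,73),hBR=(645,332),hBL=(185,358)).items():P(n,d,c3(*p),283)
for n,p,z in (('padNearL',(60,435),266),('padNearR',(194,430),266),('padFarL',(64,313),243),('padFarR',(183,312),243)):P(n,d,c3(*p),z)
P('tape',d,c3(150,430),10)
P('cab R far',d,c3(724,105),165);P('cab R near',d,c3(735,362),165)
```

```text
weight top [492.3 -79.8  66. ]
mat [486.1 -82.7   4. ]
weight scene [494.7 -83.3  66. ]
pb [ 546.1 -199.9  100. ]
pb s [ 551.3 -197.8  100. ]
gb [ 549.6 -290.7  100. ]
gb s [ 551.4 -288.7  100. ]
yd [ 468.5 -168.4   84. ]
yd s [ 471.7 -167.5   84. ]
gd [ 451.4 -334.2   84. ]
gl [550.9 319.7 173. ]
gr [550.2 244.4 173. ]
yl [550.7 238.2 173. ]
yr [553.2 165.  173. ]
pl [553.1 158.2 173. ]
pr [554.3  84.5 173. ]
hTL [565.4 332.  283. ]
hTR [574.6  72.3 283. ]
hBR [423.1  67.4 283. ]
hBL [414.4 327.7 283. ]
padNearL [374.6 402.3 266. ]
padNearR [375.8 325.5 266. ]
padFarL [450.  407.6 243. ]
padFarR [448.9 337.6 243. ]
tape [415.6 407.3  10. ]
cab R far [586.6  20.  165. ]
cab R near [425.2  17.1 165. ]
```

Run:
```python
from h import *
p=robot.current_tcp_pos()
robot.move_linear([p[0],p[1],400],speed=250)
robot.move_ptp([460,-190,360],[np.pi,0,np.pi])
d=cam('wrist','w1'); print(d['eye'],d['orientation'],robot.current_t(),robot.current_qpos().round(2) if hasattr(robot.current_qpos(),'round') else robot.current_qpos())
cv2.imwrite('pics/w1b.png',cv2.resize(d['img'],(800,600),interpolation=cv2.INTER_CUBIC))
import pickle; pickle.dump(d,open('w1.pkl','wb'))
for n,q in dict(weight=(493,-81,66),pb=(548,-199,100),gb=(551,-290,100),yd=(470,-168,84),gd=(451,-334,84)).items(): print(n,proj(d,q)*800/560)
```

```text
[ 389.69964114 -190.52748543  526.23725031] [ 2.87914216e+00 -6.40229635e-04  1.57275046e+00] 3.8417 [-0.61  0.1   1.39  0.    1.65 -2.19]
weight [504.17082736 279.9624141 ]
pb [384.77458076 344.02931872]
gb [289.4699446  346.73269387]
yd [417.7697944  260.09005713]
gd [240.42964553 239.91181332]
```

View pics/w1b.png

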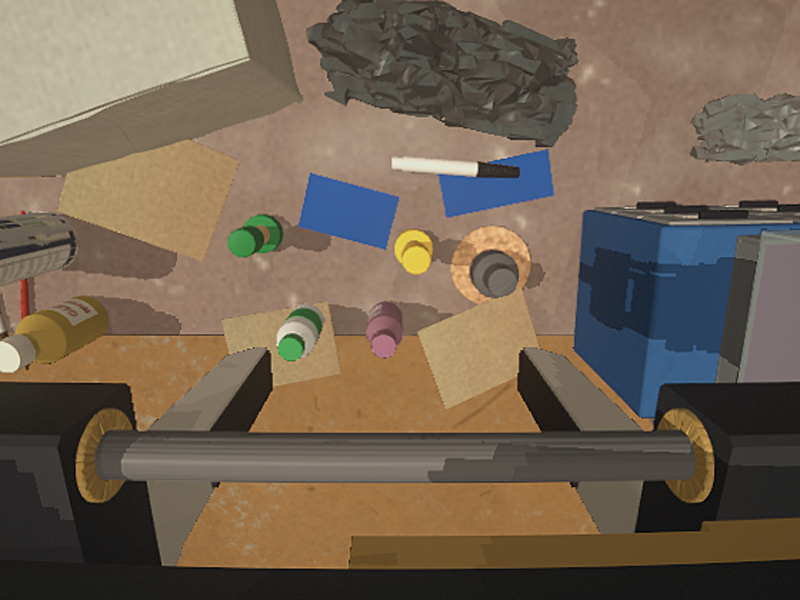

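The wrist view confirms it: weight top at (500,283), purple cap (384,345), green cap (291,347), yellow knob (416,261), green knob (241,242). All match my predictions within about 4 px. There is no purple dabber or yellow bottle. Next I'll grasp the weight with the tool tilted to the left.

```bash
cat >> h.py <<'E'
def ori(yaw,tilt=0,axis=(1,0,0)):
    "pointing down with yaw, then tilted about a world axis; returns rpy"
    r=R.from_rotvec(tilt*np.array(axis,float))*R.from_euler('xyz',[np.pi,0,yaw])
    return r.as_euler('xyz')
def tcp(g,o):
    "TCP position for grasp point g and orientation o"
    return np.array(g,float)+19*R.from_euler('xyz',o).as_matrix()[:,2]
def go(g,o,speed=200,**k): return robot.move_linear(tcp(g,o),o,speed=speed,**k)
def st(*a): print(*a,'t',round(robot.current_t(),1),'w',round(robot.current_gripper_width()*93,1),'F',np.round(robot.current_contact_force(),1),'ff',np.round(robot.current_finger_force(),1))
E
python3 - <<'E'
from h import *
import pickle
d=pickle.load(open('w1.pkl','rb'))
for n,p,z in (('w',(500,283),66),('mat',(490,265),4),('pb',(384,345),100),('gb',(291,347),100),('yd',(416,261),84),('gd',(241,242),84)):
    print(n,at_z(d,(p[0]+.5)*.7-.5,(p[1]+.5)*.7-.5,z).round(1))
w=at_z(d,500.5*.7-.5,283.5*.7-.5,66)[:2]
# tool leans to +y : approach dir z=(0,-s,-c)
o=ori(np.pi/2,-0.2); print(R.from_euler('xyz',o).as_matrix().round(2))
for n,g in (('hi',(*w,200)),('lo',(*w,4+54)),('pad',(412,370,320)),('padlo',(405,370,253))):
    print(n,robot.inverse_kinematics(tcp(g,o),o))
E
```

```text
w [495.9 -85.2  66. ]
mat [489.6 -83.4   4. ]
pb [ 548.8 -199.9  100. ]
gb [ 551.  -288.7  100. ]
yd [ 470.7 -169.9   84. ]
gd [ 452.8 -333.8   84. ]
[[ 0.    1.    0.  ]
 [ 0.98 -0.   -0.2 ]
 [-0.2   0.   -0.98]]
hi [-0.25766583  0.19836431  1.72799355 -0.21004179  1.17164467 -0.18000772]
lo [-0.25766583  0.37569438  1.89332093 -0.26137899  0.83817739 -0.08563574]
pad [ 0.63217012  0.31817833  1.27178996 -0.16176504  1.66953957  0.62571063]
padlo [ 0.63922139  0.33869662  1.40314966 -0.16033012  1.52074206  0.65698015]
```

Run:
```python
from h import *
o=ori(np.pi/2,-0.2); w=(494.5,-83.5)
robot.move_ptp(tcp((*w,200),o),o)
go((*w,58),o,150); st('at')
robot.move_gripper(0.0); st('grip')
go((*w,120),o,100); st('lift')
go((*w,385),o,250)
go((412,371,385),o,250); st()
d=cam('wrist','w2'); robot_top=cam('top','t2'); 
import pickle; pickle.dump((d,robot_top),open('w2.pkl','wb'))
print(proj(d,(412,368,244))*800/560)
cv2.imwrite('pics/w2b.png',cv2.resize(d['img'],(800,600),interpolation=cv2.INTER_CUBIC))
```

```text
at t 6.7 w 93.1 F [0.5 0.  0.3] ff 0.0
grip t 7.7 w 29.9 F [-2.2  0.5  6.3] ff 39.4
lift t 8.5 w 29.7 F [-0.4 -0.6 -9.1] ff 34.5
t 11.7 w 30.1 F [ 0.  -0.1 -8.7] ff 34.5
[391.44005274 248.50468699]
```

View pics/w2b.png

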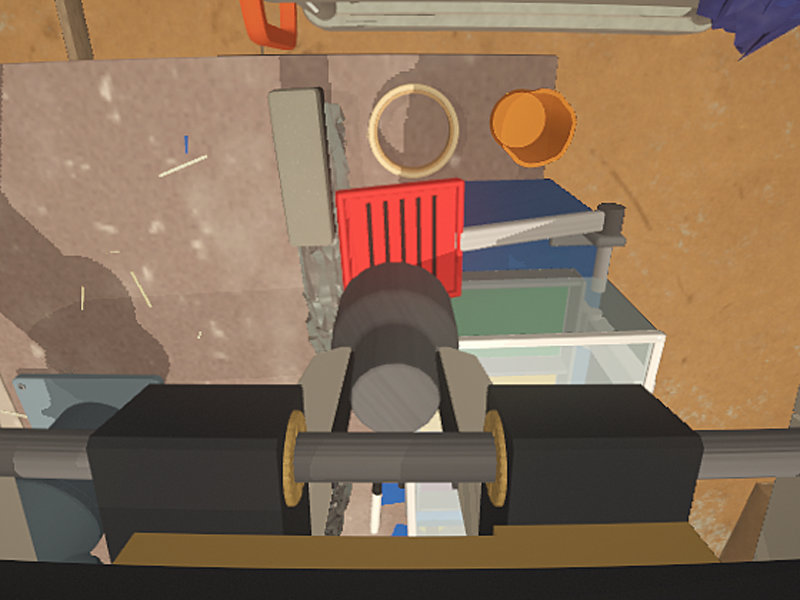

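The view shows the paddle's left corners at (337,190) and (463,180), and its far right corner at (463,297). The weight is held squarely. Computing the paddle centre.

Run:
```python
from h import *
import pickle
d,t=pickle.load(open('w2.pkl','rb'))
g=lambda x,y,z:at_z(d,(x+.5)*.7-.5,(y+.5)*.7-.5,z).round(1)
a,b,c=g(337,190,259),g(463,180,237),g(463,297,237)
print(a,b,c,(a+c)/2)
# hood top far-left corner, front-left top edge
print(g(663,334,283),g(463,345,283))
```

```text
[382.6 407.3 259. ] [453.6 407.9 237. ] [458.3 332.1 237. ] [420.45 369.7  248.  ]
[567.8 331.  283. ] [452.9 324.  283. ]
```

Run:
```python
from h import *
import pickle
d,t=pickle.load(open('w2.pkl','rb'))
a=cv2.imread('pics/top0.png')[205:250,130:180].astype(int)
m=(a[...,2]>1.8*a[...,1])&(a[...,2]>1.8*a[...,0])
n,l,s,_=cv2.connectedComponentsWithStats(m.astype(np.uint8)); i=1+np.argmax(s[1:,4]); 
m=l==i; print(s[i])
hull=cv2.convexHull(np.argwhere(m)[:,::-1].astype(np.int32)+[130,205])
r=cv2.minAreaRect(hull); bp=cv2.boxPoints(r); print(r,bp.tolist())
for p in bp: print([at_z(t,*p,z).round(1).tolist() for z in (259,237)])
for c in [(412,368),(416,369),(419,369.5)]:
  cor=[(c[0]+sx*37*.955,c[1]+sy*38-sx*0,248-sx*11.2) for sx in(-1,1) for sy in(1,-1)]
  print(c,'top',[proj(t,q).round(1).tolist() for q in cor],'w',[(proj(d,q)/.7).round(0).tolist() for q in cor])
```

```text
[ 11   6  28  26 632]
((154.5, 223.5), (25.0, 27.0), 90.0) [[141.0, 211.0], [168.0, 211.0], [168.0, 236.0], [141.0, 236.0]]
[[450.4, 407.7, 259.0], [454.8, 413.4, 237.0]]
[[448.5, 329.1, 259.0], [452.9, 333.6, 237.0]]
[[375.7, 328.0, 259.0], [379.1, 332.5, 237.0]]
[[377.5, 405.9, 259.0], [380.8, 411.6, 237.0]]
(412, 368) top [[140.9, 236.3], [167.3, 235.7], [143.4, 213.5], [169.2, 212.9]] w [[326.0, 192.0], [334.0, 316.0], [452.0, 183.0], [446.0, 299.0]]
(416, 369) top [[140.6, 234.9], [167.0, 234.3], [143.1, 212.1], [168.9, 211.5]] w [[333.0, 190.0], [340.0, 314.0], [459.0, 181.0], [452.0, 298.0]]
(419, 369.5) top [[140.5, 233.9], [166.8, 233.3], [143.0, 211.1], [168.8, 210.5]] w [[339.0, 190.0], [345.0, 314.0], [464.0, 180.0], [457.0, 297.0]]
```

Both views agree on the paddle centre: about (416.5, 369.5) at rest, so about 409 when level. Now pressing down.

Run:
```python
from h import *
o=ori(np.pi/2,-0.2)
go((415,371,330),o,200); st('above')
go((414,371,300),o,100)
print('stop',go((409.5,371,257),o,60,f_stop=15)); st('pressed')
print('stop',go((409.5,371,251),o,20,f_stop=8)); st('down'); print(robot.current_tcp_pos()-tcp((0,0,0),o))
d=cam('top','t3'); s=cam('scene','s3')
cv2.imwrite('pics/t3b.png',np.hstack([cv2.resize(d['img'][120:260,110:290],(450,350)),cv2.resize(s['img'][100:270,150:325],(350,340))[:350] if 0 else cv2.resize(s['img'][100:275,150:325],(350,350))]))
```

```text
above t 12.2 w 30.1 F [ 0.7 -0.5 -8.2] ff 33.5
stop False
pressed t 13.5 w 30.3 F [-0.5 -1.1 -5.4] ff 33.4
stop True
down t 13.8 w 30.2 F [-0.6  0.3  5.2] ff 34.6
[409.65342243 370.95103934 253.17086129]
```

View pics/t3b.png

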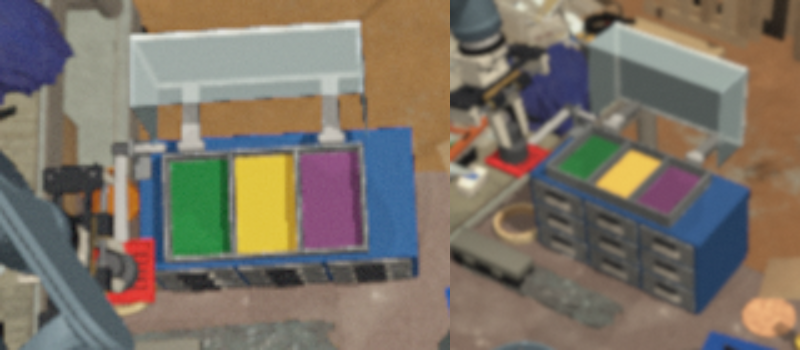

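The hood is fully raised, and contact came at the predicted height. Next I'll release the weight and measure the liners by colour.

```bash
cat >> h.py <<'E'
def blob(img,lo,hi,box=None):
    hsv=cv2.cvtColor(img,cv2.COLOR_BGR2HSV); m=cv2.inRange(hsv,lo,hi)
    if box: k=np.zeros_like(m); x0,x1,y0,y1=box; k[y0:y1,x0:x1]=1; m*=k
    m=cv2.morphologyEx(m,cv2.MORPH_OPEN,np.ones((2,2)))
    n,l,s,c=cv2.connectedComponentsWithStats(m); i=1+np.argmax(s[1:,4]); return c[i],s[i]
E
python3 - <<'E'
from h import *
o=ori(np.pi/2,-0.2)
robot.move_gripper(0.8); st('rel')
go((409.5,371,330),o,100); go((409.5,371,420),o,250); st('up')
robot.move_ptp([420,100,430],[np.pi,0,np.pi])
w=cam('wrist','w4'); d=cam('top','t4'); st()
import pickle; pickle.dump((w,d),open('w4.pkl','wb'))
for n,lo,hi in (('g',(50,120,40),(85,255,255)),('y',(20,120,80),(35,255,255)),('p',(140,50,40),(172,255,255))):
    for dd,b in ((d,(150,270,150,240)),(w,None)):
        try:
            c,s=blob(dd['img'],lo,hi,b); print(n,c,s,at_z(dd,*c,173).round(1))
        except Exception as e: print(n,e)
cv2.imwrite('pics/w4b.png',cv2.resize(w['img'],(800,600)))
E
```

```text
rel t 14.8 w 74.4 F [-0.1  1.1 -0.2] ff 0.0
up t 16.3 w 74.2 F [ 0.3  0.3 -1. ] ff 0.0
t 18.3 w 74.6 F [0.5 0.3 0.7] ff 0.0
g [188.00798722 203.73642173] [180 185  17  38 626] [486.8 285.8 173. ]
g [412.37136175 229.97011435] [ 387  191   53   82 3848] [490.8 283.1 173. ]
y [220.67708333 217.72916667] [213 214  17   8  96] [441. 186. 173.]
y [349.46540881 226.42510006] [ 326  192   55   85 3498] [485.7 197.5 173. ]
p [242.46808511 216.06382979] [232 213  22   7 141] [444.6 119.9 173. ]
p [291.81059752 235.11972943] [ 264  194   55   84 4435] [497.9 120.7 173. ]
```

View pics/w4b.png

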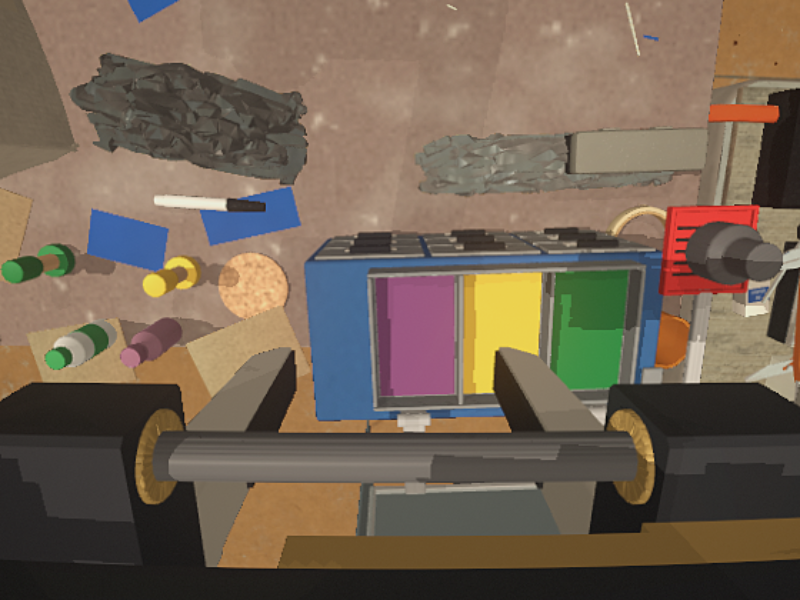

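The weight stands on the paddle and the hood is up. The tray's near rim runs from (370,272) to (645,265), with dividers near x=460 and 547. Computing bay centres from these.

Run:
```python
from h import *
import pickle
w,d=pickle.load(open('w4.pkl','rb'))
g=lambda x,y,z:at_z(w,(x+.5)*.7-.5,(y+.5)*.7-.5,z).round(1)
for n,p in dict(nearL=(370,272),nearR=(645,265),farL=(376,410),d1near=(460,273),d1far=(459,405),d2near=(546,268)).items(): print(n,g(*p,193))
for n,p in dict(pnl=(378,278),pfl=(381,398),pnr=(457,276),pfr=(457,393),ynl=(463,273),yfl=(463,393),gnr=(630,270),gfr=(626,388)).items(): print(n,g(*p,173))
```

```text
nearL [432.5  78.3 193. ]
nearR [425.8 317.5 193. ]
farL [564.1  82.3 193. ]
d1near [433.3 156.  193. ]
d1far [559.  159.8 193. ]
d2near [428.8 230.4 193. ]
pnl [442.2  84.5 173. ]
pfl [561.8  86.4 173. ]
pnr [440.3 156.2 173. ]
pfr [556.5 160.4 173. ]
ynl [437.5 161.6 173. ]
yfl [556.5 166.2 173. ]
gnr [434.3 314.9 173. ]
gfr [552.1 326.6 173. ]
```

```bash
cat >> h.py <<'E'
BAY=dict(purple=(495.5,119.5),yellow=(493,199),green=(490.5,278.5))
def pick(xy,h,o,op=.7,zc=330):
    robot.move_gripper(op); robot.move_ptp(tcp((*xy,max(200,h+110)),o),o)
    go((*xy,h),o,150); robot.move_gripper(0); st('grip'); go((*xy,zc),o,200); st('lift')
def place(xy,h,o,op=.65,zc=330):
    go((430,xy[1],zc),o,250); go((*xy,zc),o,200); go((*xy,173+h+8),o,150)
    print('touch',go((*xy,173+h-4),o,25,f_stop=3)); st('down',(robot.current_tcp_pos()-tcp((0,0,0),o)).round(1)); robot.move_gripper(op)
    go((*xy,zc),o,200); go((430,xy[1],zc),o,250); st('done')
E
python3 - <<'E'
from h import *
o=ori(np.pi,-.3,(0,1,0)); print(R.from_euler('xyz',o).as_matrix().round(2)[:,2])
b=BAY['green']; 
pick((550.5,-289.5),50,o); place((b[0]+26,b[1]),50,o)
d=cam('top','t5');w=cam('wrist','w5'); cv2.imwrite('pics/w5b.png',np.hstack([cv2.resize(w['img'],(480,360)),cv2.resize(d['img'][130:250,130:237],(320,360))]))
E
```

```text
[ 0.3   0.   -0.96]
grip t 22.1 w 39.5 F [-0.9  0.4  3.2] ff 30.0
lift t 23.7 w 39.7 F [ 0.9  1.  -0.8] ff 30.0
touch True
down [517.1 278.7 223.1] t 27.9 w 39.4 F [0.4 0.5 3.5] ff 30.0
done t 29.7 w 60.0 F [ 0.5  0.5 -0.7] ff 0.0
```

View pics/w5b.png

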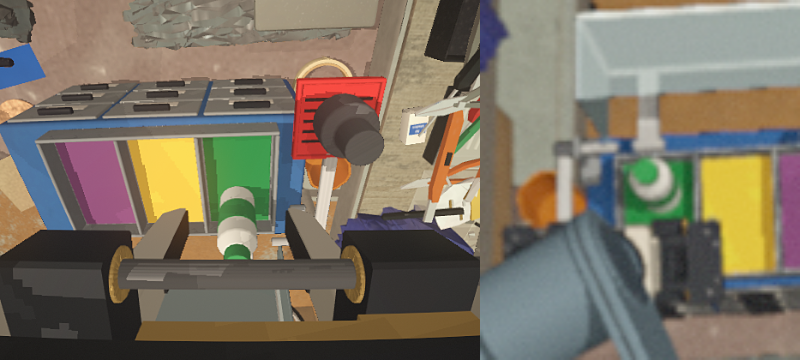

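The green bottle stands upright at the back of the green bay. Next is the purple bottle, then a re-check of where the dabbers are.

```bash
cat >> h.py <<'E'
def dabbers():
    "grip-top blobs in wrist + top views"
    for n,lo,hi in (('yd',(20,130,80),(35,255,255)),('gd',(50,110,40),(85,255,255))):
        for cn in ('top','wrist'):
            d=cam(cn); hsv=cv2.cvtColor(d['img'],cv2.COLOR_BGR2HSV); m=cv2.inRange(hsv,lo,hi)
            k,l,s,c=cv2.connectedComponentsWithStats(m)
            for i in range(1,k):
                p=at_z(d,*c[i],45)
                if s[i,4]>(12 if cn=='top' else 60) and 330<p[0]<620 and -480<p[1]<20: print(n,cn,s[i].tolist(),p.round(0))
E
python3 - <<'E'
from h import *
o=ori(np.pi,-.2,(0,1,0))
b=BAY['purple']
pick((548,-200),50,o); place(b,50,o)
robot.move_ptp([440,-190,360],[np.pi,0,np.pi]); dabbers(); st()
d=cam('wrist','w6'); cv2.imwrite('pics/w6b.png',cv2.resize(d['img'],(800,600),interpolation=cv2.INTER_CUBIC))
import pickle; pickle.dump(d,open('w6.pkl','wb'))
for q in ((470,-169.5,84),(452,-334,84)): print((proj(d,q)/.7).round())
E
```

```text
grip t 33.7 w 37.9 F [ 0.2 -0.1  2.5] ff 30.0
lift t 35.3 w 37.9 F [ 0.1 -0.1 -1.4] ff 30.0
touch True
down [496.1 119.6 223. ] t 38.5 w 37.4 F [0.  0.2 3.1] ff 30.0
done t 40.2 w 60.6 F [ 0.9 -0.6  0.4] ff 0.0
yd top [326, 208, 13, 15, 150] [ 463. -166.   45.]
yd wrist [276, 174, 26, 32, 616] [ 468. -171.   45.]
gd wrist [172, 178, 35, 33, 625] [ 476. -319.   45.]
t 41.5 w 60.3 F [-0.3 -0.2  0.5] ff 0.0
[415. 281.]
[242. 262.]
```

View pics/w6b.png

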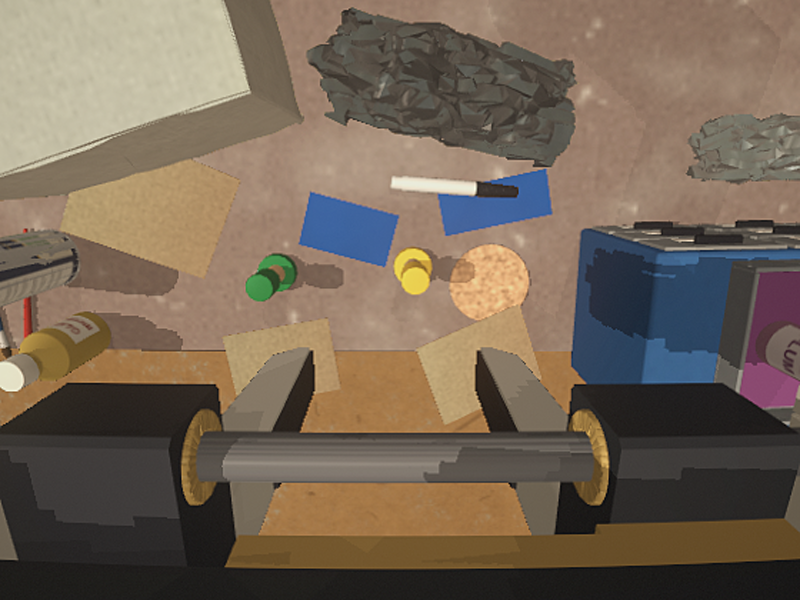

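The green dabber has been knocked aside; its knob is now at (260,286). The yellow one is unchanged at (415,281). I'll take the yellow first, then the green, re-measuring just before that pick.

Run:
```python
from h import *
import pickle
d=pickle.load(open('w6.pkl','rb'))
for p in ((260,286),(415,281)): print(at_z(d,(p[0]+.5)*.7-.5,(p[1]+.5)*.7-.5,84).round(1))
o=ori(np.pi,-.15,(0,1,0))
b=BAY['yellow']
pick((470,-169.5),66,o); place((b[0]-5,b[1]),66,o)
robot.move_ptp([440,-190,360],[np.pi,0,np.pi]); dabbers(); st()
```

```text
[ 475.2 -318.2   84. ]
[ 470.  -169.9   84. ]
grip t 44.4 w 27.2 F [0.1 0.3 1. ] ff 30.0
lift t 45.9 w 27.4 F [ 0.2  0.7 -0.9] ff 30.0
touch True
down [488.5 199.3 238.8] t 49.1 w 27.6 F [0.3 0.6 2.6] ff 30.0
done t 50.8 w 60.7 F [ 0.5 -0.3  0.9] ff 0.0
gd wrist [172, 178, 35, 33, 623] [ 476. -319.   45.]
t 52.5 w 60.2 F [ 0.1  0.1 -0. ] ff 0.0
```

Run:
```python
from h import *
o=ori(np.pi); b=BAY['green']
pick((474.5,-318.3),66,o); place((b[0]-33,b[1]),66,o)
robot.move_ptp([380,180,400],[np.pi,0,np.pi]); st()
d=cam('wrist','w7'); s=cam('scene','s7')
cv2.imwrite('pics/w7b.png',np.hstack([cv2.resize(d['img'],(480,360)),cv2.resize(s['img'][100:275,150:305],(320,360))]))
import pickle; pickle.dump(d,open('w7.pkl','wb'))
print((proj(d,(409.5,371,261))*480/560).round())
```

```text
grip t 55.4 w 27.3 F [-0.2 -0.1  0.5] ff 30.0
lift t 56.9 w 27.3 F [-0.2 -1.  -1.3] ff 30.0
touch True
down [458.1 278.2 238.7] t 60.8 w 27.1 F [ 0.4 -0.8  3.2] ff 30.0
done t 62.4 w 60.6 F [-0.  -0.4 -0.5] ff 0.0
t 63.1 w 60.5 F [-0.2 -0.2  0. ] ff 0.0
[405. 195.]
```

View pics/w7b.png

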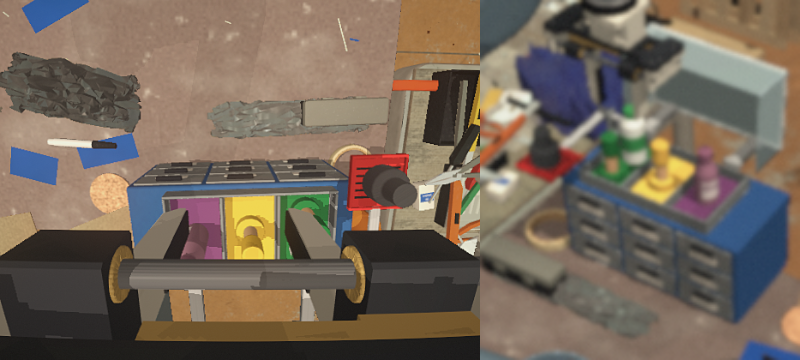

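All four stand upright in matching bays. Now I'll take the weight off and return it to the mat.

Run:
```python
from h import *
o=ori(np.pi/2,-0.2); m=(488,-83.2)
robot.move_gripper(0.9)
robot.move_ptp(tcp((409.5,371,420),o),o)
go((409.5,371,330),o,200); go((409.5,371,253.5),o,100); robot.move_gripper(0); st('grip')
go((411,372,330),o,70); st('lift'); go((411,374,385),o,200); robot.sleep(1)
go((400,374,400),o,200); go((*m,400),o,250); go((*m,75),o,200); go((*m,62),o,60)
print(go((*m,54),o,20,f_stop=6)); st('down',robot.current_tcp_pos()-tcp((0,0,0),o))
robot.move_gripper(.8); go((*m,200),o,150); robot.move_ptp([400,-83,420],[np.pi,0,np.pi]); st()
w=cam('wrist','w8'); d=cam('top','t8')
cv2.imwrite('pics/w8b.png',np.hstack([cv2.resize(w['img'],(480,360)),cv2.resize(d['img'][140:260,130:237],(320,360))]))
```

```text
grip t 67.9 w 30.0 F [0.5 0.4 1.9] ff 30.7
lift t 69.2 w 30.0 F [ 0.2 -0.1 -8.9] ff 30.3
True
down [488.67445905 -83.4042878   59.31358628] t 75.3 w 30.4 F [-0.6  0.8  5.4] ff 31.0
t 78.9 w 74.3 F [ 0.6 -0.  -0.4] ff 0.0
```

View pics/w8b.png

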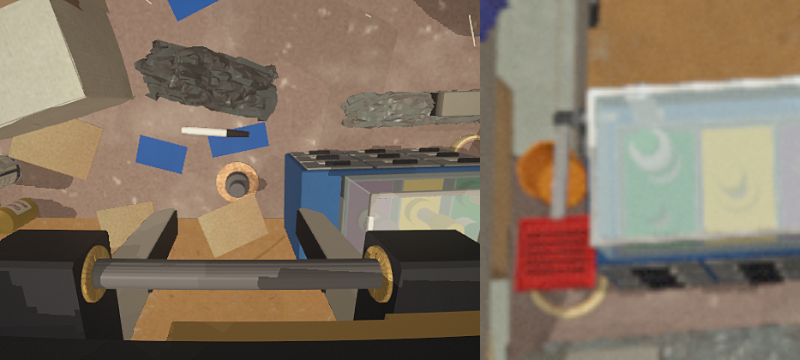

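The hood is shut, the items are upright underneath it, and the weight is centred on the mat at (237,183). The bystanders look undisturbed, so I'm handing in.

```bash
python3 -c "
from bench import robot
robot.sleep(0.5); print(robot.hand_in())"
```

```text
the job is handed in; nothing more can be done
None
```

I handed the job in at about 80 s: both bottles and both dabbers present stand upright in their colour bays, the hood is shut, and the weight is back on its mat; the purple dabber and yellow bottle were absent, and no verdict came back.

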